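# Lock the pantry chest with a snap hook

## Task

The pantry chest is to be carried away, so lock its lid: fold the hasp strap down flat over the staple, then pick up the snap hook, push its sprung gate against the leg of the staple nearer you until the leg is inside and the gate snaps shut, and tug the hook back the way it came, until the floating staple comes up against its stop and holds against a pull of about 10 newtons. Leave the hook lying flat on the strap; never load the staple with more than 15 newtons, and do not shift the other things lying about.

Things in the scene. Friction and masses are not known exactly. Their poses are not given: they have to be found in the camera images.
- chest: Low brown wooden pantry chest, fixed, 270 mm deep (its x), 260 mm wide (its y), 110 mm high. Origin: centre of its underside; x points from its front (towards the robot) to its back, y to its left seen from the robot, z up. The front 125 mm of its top is a fixed deck, the rest a flush hinged lid, both 110 mm above the origin. A steel hasp lies along the middle of the top (y = 0).
- strap_hinge (a point): Middle of the hasp strap's hinge axis, on the lid's front edge: x = -10 mm, y = 0, 114 mm up in the chest; the axis runs along the chest's y.
- staple: Steel staple, an upright closed bow of 7 mm round bar: two upright legs, their centre lines 40 mm apart along the chest's x, joined at the top, 36.5 mm high over the deck. Its slotted foot plate floats under two screws: it slides stiffly (4 N) along the chest's x, by up to a centimetre or two, to a hard stop at either end. Origin: on the deck half-way between the legs (y = 0, x about -65 mm in the chest). Axes as the chest's.
- near_leg (a point): Point on the centre line of the staple leg nearer the chest's front, 16 mm above the deck (the leg is free from 4 to 29 mm above the deck when the strap is down).
- far_leg (a point): The same point of the other leg, 40 mm further back.
- strap (a joint): Angle of the hasp strap (rad): 0 = folded flat over the staple towards the chest's front, pi/2 = upright, more = leaning back over the lid. Stiff hinge (0.05 N m of friction): it stays where it is left, lightly pushed. Steel plate 118 mm from hinge to tip, 40 mm wide, 3 mm thick; a slot 72 x 12 mm, 19 to 91 mm from the hinge, lets the staple through; folded down its top is 4 mm above the deck.
- strap_tip (a point): Middle of the strap's free end, a rolled lip, 118 mm from the hinge.
- lid (a joint): Angle of the chest's lid about the rear edge (rad), 0 = shut; held shut by its weight only.
- hook_centre (a point): Centre, half-way up, of the snap hook: a loop of 11 mm round grey metal bar, 111 mm long (its y), 51 mm wide (its x), 11 mm thick, lying flat, 0.11 kg. Spine: solid side at x = -20 mm (centre line). Side at x = +20 mm: solid up to y = 0, then the sprung gate from its hinge at y = 2 mm to y = 30 mm, then the fixed nose. Inside 29 mm wide. x from spine to gate, y from hinge end to nose end, z up.
- hook_grip (a point): Place to grip the snap hook, at its hinge end (y = -22 mm from its centre, half-way up; same axes): the two long sides are straight and solid there, 51 mm over their outer faces along x, clear of the gate and of the bar that goes through it.
- gate (a joint): Angle of the snap hook's sprung gate, a darker 7.6 mm bar (rad): 0 = shut against the nose; it swings inward only, to 1.15. The spring takes 1.5 to 5 N at its tip. A 7 mm bar pushed in at y = 24 mm of the hook, along its -x, is past the gate, which then snaps shut, when its centre is about 25 mm inside the gate's centre line; it would meet the spine at 31 mm.
- tin_tuna: Low round tin, 86 mm across, 40 mm high, standing on the chest's lid. Bystander, leave alone; origin at the centre of its underside.
- spoon: Steel spoon, 201 x 43 x 14 mm, lying on the worktop. Bystander, leave alone; origin at the centre of its underside.
- red_lid: Round plastic lid, 80 mm across, 16 mm high. Bystander, leave alone; origin at the centre of its underside.
- honey_jar: Jar with a tan cap, 64 mm across, 140 mm high. Bystander, leave alone; origin at the centre of its underside.
- onion: Red onion, 82 mm. Bystander, leave alone; origin at the centre of its underside.
- lemon: Lemon, 78 x 55 x 56 mm. Bystander, leave alone; origin at the centre of its underside.
- tea_box: Dark upright carton, 66 x 89 x 173 mm. Bystander, leave alone; origin at the centre of its underside.
- tin_beans: Tin, 75 mm across, 58 mm high. Bystander, leave alone; origin at the centre of its underside.
Mind the look-alikes: they are no part of the job. Several things look just like the part that bears hook_centre: the one meant starts nearest to the robot's base.

How it is judged:
On the way, in this order (a step that is already met when the one before it is completed fails the run):
1. the hasp strap is folded flat over the staple (value of joint strap below 0.06 rad and value of joint lid below 0.03 rad), for 0.2 s.
2. the snap hook's gate is pushed open against the staple (value of joint gate above 0.35 rad and contact force between staple and anything else above 0.5 N), for 0.02 s.
3. with the near leg inside and the gate shut again, the hook is tugged back so that the leg bears on the inside of the gate or nose with at least 7 N for 0.2 s (value of joint gate below 0.12 rad and x of near_leg in the frame of hook_centre between -0.0125 and 0.018 m and y of near_leg in the frame of hook_centre between -0.045 and 0.045 m and x of far_leg in the frame of hook_centre above 0.022 m and x of near_leg in the frame of hook_centre above 0.004 m and contact force between staple and anything else above 7 N), for 0.2 s.
At the end, for the whole second after the job is handed in: The strap is folded flat (within 0.06 rad) and the lid shut; the near leg of the staple is inside the snap hook's loop and the far leg outside it, the gate is shut (under 0.12 rad), and the hook lies flat (within 0.2 rad) on the strap, let go and pulling on nothing (all of step 1 and value of joint gate below 0.12 rad and x of near_leg in the frame of hook_centre between -0.0125 and 0.018 m and y of near_leg in the frame of hook_centre between -0.045 and 0.045 m and x of far_leg in the frame of hook_centre above 0.022 m and angle between hook_centre's own z axis and vertical below 0.2 rad and z of hook_centre in the frame of chest between 0.111 and 0.128 m and velocity of joint gate below 0.2 rad/s and contact force between staple and anything else below 3 N); the robot touches nothing.
It fails at once if the staple is pressed with more than 15 N (contact force between staple and anything else above 15 N).
It fails at once if a bystander is shifted by more than 25 mm (distance of any of tin_tuna, spoon, red_lid, honey_jar, onion, lemon, tea_box, tin_beans from where it was at the start of the episode above 0.025 m).
It also fails if it takes over 72 s, if anything falls off the work surface, if the arm or the gripper's body presses on something with over 40 N, if the wrist force passes 120 N, or if a joint passes its speed limit or range.

## Robot

A 6-joint arm with a two-finger parallel gripper is mounted at the origin on a cart in front of the work surface, level with it; the furniture and walls round the work are solid. World frame = base frame: x ahead of the robot, y to its left, z up, the work surface at z = 0. Lengths are in m, angles in rad, forces in N, time in s.
With the tool pointing down it reaches from about 0.35 to 0.725 m from the base axis. Payload 6 kg.
Tool frame: the origin (TCP) lies on the centre line of the jaws, within the pads' length; the fingertips stand 14 mm ahead of it and the grasp point (between the pads) lies 5 mm behind it; z points along the fingers, y is the line along which they close (so a half turn about z gives the same grasp; the last joint's range is limited). The gripper opens to 85 mm and grips with 20 to 120 N. Pads are 22 mm wide; open, the fingers measure 114 mm over their backs; the gripper's body (76 mm by 85 mm) begins 54 mm behind the grasp point. The pads swing forward as they close: fully open they stand 13 mm farther back than shut.
Start: joints at [1.646, 0.04, 0.085, 0, -1.615, -0.334], TCP at [0.154, 0.58, 0.245] pointing down, gripper open.
Joint ranges: [-2.56, 2.56], [-1.29, 2.01], [-1.08, 1.49], [-3.29, 1.98], [-2.81, -0.18], [-2.99, 2.99]. Speed limits (rad/s): [2.57, 2.57, 3.01, 3.14, 3.14, 3.14].

## Interface

Orientations are given as a unit quaternion [w, x, y, z].
In Python, from station import move_ptp, move_linear, movej, move_gripper, pause, inverse_kinematics, observe, capture, camera_params, IKError, job_done gives the robot as it stands. Calls block until the motion is done:
- move_ptp(position, orientation): joint-space move of the TCP to a pose.
- move_linear(position, frame=None, feed=0.15): straight line of the TCP; frame=None keeps the orientation; feed is the mean speed in m/s.
- movej(angles): joint-space move.
- move_gripper(opening): opening from 0.0 (shut) to 1.0 (fully open); the grip force is fixed at half the most; returns when the fingers have stopped.
- pause(seconds).
- inverse_kinematics(position, orientation): joint angles nearest the present ones, or None.
- observe(): the state.
- capture(name): name is "scene" or "top" or "wrist"; returns the picture (420x560x3 uint8, blue, green, red); there is no depth.
- camera_params(name): a dict with "fx", "fy", "cx", "cy" (pixels), "xyz" and "attitude" of the camera in the world; the wrist camera has in their place "hand_eye" (4x4, takes a point from camera to tool coordinates, whose origin is the TCP and whose axes are the flange's). Camera axes: x right, y down, z forward; pixel columns grow to the right and rows downward; lengths in m; the calibration is good to about 2 mm. A picture is of the moment at which its call begins: read the wrist's pose just before it. camera_params takes no time and is no camera call.
A pose or a line that the arm cannot do raises IKError and nothing moves.
- job_done(): hands the job in; it is judged then, once.
The state is a dict: "t": time; "joints": joint angles; "dq": joint speeds; "joint_torque": joint torques, N m; "tcp_pos": TCP position; "orientation": TCP orientation; "force": force on the tool from outside, world axes, zero at the start; "torque": the same for the moment, N m; "width": opening from 0.0 (shut) to 1.0 (fully open); "grasp_force": force on a finger pad.
Only numpy, scipy, OpenCV 4.12 (cv2) and the standard library are available. Lean on these libraries where they do the work, as an engineer would, in place of code of your own. Each camera call takes 0.05 s, during which the arm holds its last target. There are 200 camera calls.

## Working session

There is one attempt and no reset: what is moved stays moved. The work goes in short steps, each a Python script; the robot and the scene stay as the last script left them, time stands still between calls to the robot, and variables do not carry over. Pictures are saved under pics/ and viewed, at most 10 in all, crops included, and the job is handed in when it is done.

```bash
mkdir -p pics; ls; python3 - <<'E'
from station import *
import cv2,numpy as np
for n in("scene","top","wrist"):
    im=capture(n);cv2.imwrite(f"pics/{n}0.png",im)
    print(n,camera_params(n))
s=observe();print({k:np.round(v,3) for k,v in s.items()})
E
```

```text
pics
scene {'fx': 409.8644724803213, 'fy': 409.8644724803213, 'cx': 271.86905502887834, 'cy': 209.83807087207197, 'xyz': array([-0.37183999, -0.97203039,  1.46992203]), 'attitude': array([-0.33631186,  0.85637689, -0.36556088,  0.14099009])}
top {'fx': 428.33640573363044, 'fy': 428.33640573363044, 'cx': 281.19078362892185, 'cy': 209.05406151362442, 'xyz': array([ 0.39121911, -0.10612491,  1.56588804]), 'attitude': array([ 0.03744973, -0.69753502,  0.71516484, -0.02411781])}
wrist {'fx': 375.55066505851477, 'fy': 375.55066505851477, 'cx': 285.5058742633958, 'cy': 206.35611117005178, 'hand_eye': array([[-1.45947944e-04, -9.46647000e-01, -3.22272302e-01,
         8.30304518e-02],
       [ 9.99999689e-01,  1.11675348e-04, -7.80908042e-04,
        -3.22422283e-04],
       [ 7.75234126e-04, -3.22272316e-01,  9.46646689e-01,
        -1.28659651e-01],
       [ 0.00000000e+00,  0.00000000e+00,  0.00000000e+00,
         1.00000000e+00]])}
{'t': np.float64(0.15), 'joints': array([ 1.646,  0.041,  0.084, -0.   , -1.615, -0.334]), 'dq': array([ 0.   , -0.   ,  0.004,  0.002,  0.002, -0.   ]), 'joint_torque': array([-3.0000e-03, -3.6862e+01,  3.4770e+01,  6.9360e+00, -4.0000e-03,
       -0.0000e+00]), 'tcp_pos': array([0.153, 0.58 , 0.245]), 'orientation': array([ 0.001,  0.992, -0.129, -0.   ]), 'force': array([-0.24 ,  0.31 , -0.535]), 'torque': array([-0.013,  0.011, -0.016]), 'grasp_force': np.float64(0.0), 'width': np.float64(1.0)}
```

View pics/top0.png

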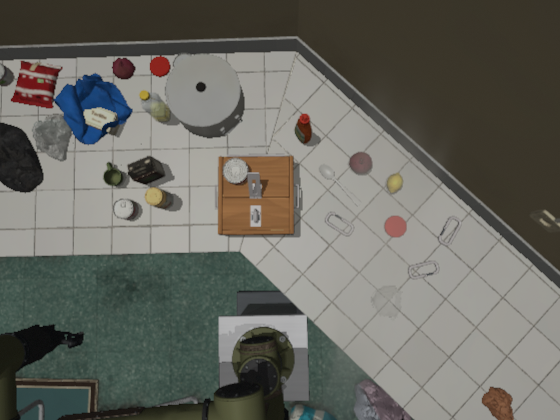

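View pics/scene0.png

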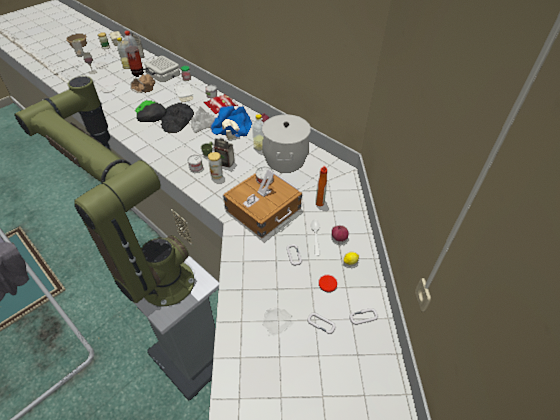

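Top view: the hasp is on the chest at about (256,195), with the strap leaning back near (255,184). There are three candidate hooks: A (339,224), B (423,270) and C (449,231). I'll compute their distances from the base, then check the nearest in a close crop.

```bash
cat > h.py <<'E'
from station import *
import cv2,numpy as np
from scipy.spatial.transform import Rotation as R
def q2R(q): return R.from_quat([q[1],q[2],q[3],q[0]]).as_matrix()
def R2q(M): q=R.from_matrix(M).as_quat(); return np.array([q[3],q[0],q[1],q[2]])
def campose(n,s=None):
    p=camera_params(n)
    if n!="wrist": return p,q2R(p["attitude"]),np.array(p["xyz"])
    T=np.array(p["hand_eye"]);A=q2R(s["orientation"])
    return p,A@T[:3,:3],A@T[:3,3]+s["tcp_pos"]
def ray(n,uv,s=None):
    p,A,o=campose(n,s); d=A@np.array([(uv[0]-p["cx"])/p["fx"],(uv[1]-p["cy"])/p["fy"],1]); return o,d
def onz(n,uv,z,s=None):
    o,d=ray(n,uv,s); return o+d*(z-o[2])/d[2]
def proj(n,X,s=None):
    p,A,o=campose(n,s); c=A.T@(np.array(X)-o); return np.array([p["fx"]*c[0]/c[2]+p["cx"],p["fy"]*c[1]/c[2]+p["cy"]])
def down(yaw):
    "tool pointing down, tool y (closing line) along world angle yaw"
    y=np.array([np.cos(yaw),np.sin(yaw),0]); z=np.array([0,0,-1.]); return R2q(np.c_[np.cross(y,z),y,z])
E
python3 - <<'E'
from h import *
for n,uv in dict(A=(339,224),B=(423,270),C=(449,231)).items():
    X=onz("top",uv,.0055);print(n,X.round(3),np.hypot(*X[:2]).round(3))
for uv in [(219,156),(294,156),(294,235),(219,235),(256,216),(222,197),(293,197)]: print(uv,onz("top",uv,.11).round(3))
im=cv2.imread("pics/top0.png")
cv2.imwrite("pics/crop1.png",cv2.resize(im[145:245,210:360],None,fx=5.3,fy=5.3,interpolation=cv2.INTER_CUBIC))
E
```

```text
A [ 0.468 -0.287  0.006] 0.549
B [ 0.295 -0.582  0.006] 0.653
C [ 0.433 -0.683  0.006] 0.808
(219, 156) [0.708 0.131 0.11 ]
(294, 156) [ 0.701 -0.129  0.11 ]
(294, 235) [ 0.429 -0.122  0.11 ]
(219, 235) [0.436 0.134 0.11 ]
(256, 216) [0.497 0.006 0.11 ]
(222, 197) [0.565 0.122 0.11 ]
(293, 197) [ 0.559 -0.122  0.11 ]
```

View pics/crop1.png

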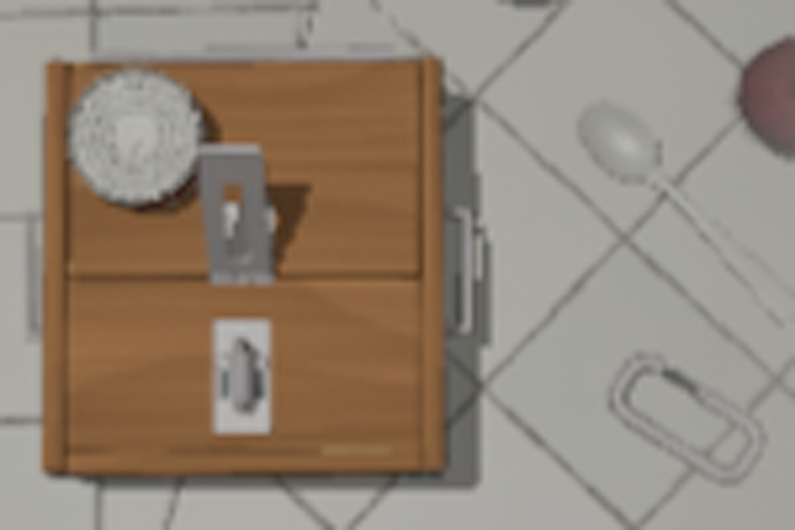

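Top crop: hook A at (339,224) is nearest to the base (0.55 m, against 0.65 and 0.81 m). Its dark gate is at crop (680,380), so the nose end points up-left. The strap stands nearly upright, with its hinge at crop (242,278) and tip at (230,150). The staple plate is at crop (242,375). Next I'll take close wrist views.

```bash
python3 - <<'E'
from h import *
for yaw in(1.55,-1.59): print(yaw,inverse_kinematics([.50,.0,.33],down(yaw)))
for yaw in(-.66,2.48): print(yaw,inverse_kinematics([.47,-.29,.2],down(yaw)))
for yaw in(-.02,3.12): print(yaw,inverse_kinematics([.45,-.04,.2],down(yaw)))
move_ptp([.50,0,.33],down(1.55))
s=observe();im=capture("wrist");cv2.imwrite("pics/w1.png",im);np.save("w1.npy",s,allow_pickle=True)
print(s["t"],s["tcp_pos"],s["force"])
E
```

```text
1.55 [ 0.40389183 -0.19910357  0.01452398  0.         -1.78442387 -1.99548449]
-1.59 [ 0.40389183 -0.19910357  0.01452398  0.         -1.78442387  1.14770082]
-0.66 [-0.18906541 -0.08745437 -0.12277492  0.         -1.53547577  2.67065807]
2.48 [-0.18906541 -0.08745437 -0.12277492  0.         -1.53547577 -0.47252724]
-0.02 [ 0.36132878 -0.3698793  -0.35891636  0.         -1.58175926  2.76026388]
3.12 [ 0.36132878 -0.3698793  -0.35891636  0.         -1.58175926 -0.38292143]
2.5667 [0.50004418 0.00057106 0.32978747] [ 0.34862615  0.66240023 -0.47588341]
```

View pics/w1.png

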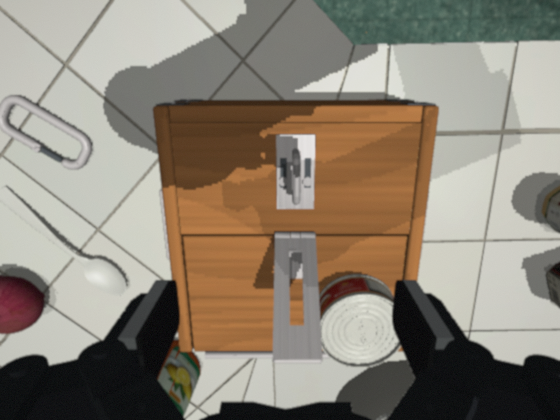

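Wrist view: deck corners at about (158,104) and (436,104). The deck/lid seam runs at row 234, from (183,235) to (409,234). The staple plate is centred at (296,172) and the hinge is at about (296,235). The strap tip spans (274,360) to (321,360), and the tin sits at (360,325). The hook at upper left has its gate at (60,158).

```bash
python3 - <<'E'
from h import *
from scipy.optimize import brentq
s=np.load("w1.npy",allow_pickle=True).item()
im=cv2.imread("pics/w1.png");hsv=cv2.cvtColor(im,cv2.COLOR_BGR2HSV)
W=lambda uv,z:onz("wrist",uv,z,s)
for uv in[(183,235),(409,234),(158,104),(436,104),(296,172),(276,135),(315,135),(315,210),(276,210),(296,235)]: print(uv,W(uv,.11).round(4))
# seam: darkest rows across columns
g=cv2.cvtColor(im,cv2.COLOR_BGR2GRAY).astype(float)
pts=[(c,225+np.argmin(g[225:245,c])) for c in list(range(190,260,6))+list(range(330,400,6))]
P=np.array([W(p,.11)[:2] for p in pts]);k=np.polyfit(P[:,1],P[:,0],1);print("seam x(y)=",k,"res",np.std(P[:,0]-np.polyval(k,P[:,1])))
yaw=-np.arctan(k[0])
for yc in [W((296,172),.11)[1]]:
    hx=np.polyval(k,yc);print("hinge",hx,yc,"yaw",yaw)
# strap angle from tip row 359 (wrist) and top pixel
H=np.array([hx,yc,.114]);ex=np.array([np.cos(yaw),np.sin(yaw),0]);ez=np.array([0,0,1])
tip=lambda th:H+.118*(-np.cos(th)*ex+np.sin(th)*ez)
for th in np.radians([80,90,95,100,105,110,120]): print(round(np.degrees(th)),proj("wrist",tip(th),s).round(1),proj("top",tip(th)).round(1))
# hook: light grey outline on tile hard; print mask contours on dark gate
E
python3 - <<'E'
import cv2
a=cv2.imread("pics/w1.png")
c1=cv2.resize(a[85:180,0:105],None,fx=5,fy=5,interpolation=cv2.INTER_CUBIC)[:475]
c2=cv2.resize(a[125:220,250:345],None,fx=5,fy=5,interpolation=cv2.INTER_CUBIC)[:475,:275+0]
cv2.imwrite("pics/c2.png",cv2.hconcat([c1[:, :520],cv2.resize(a[125:220,270:320],None,fx=5,fy=5,interpolation=cv2.INTER_CUBIC)]))
E
```

```text
(183, 235) [ 0.5641 -0.1032  0.11  ]
(409, 234) [0.5675 0.124  0.11  ]
(158, 104) [ 0.4365 -0.112   0.11  ]
(436, 104) [0.4414 0.1374 0.11  ]
(296, 172) [0.5014 0.0111 0.11  ]
(276, 135) [ 0.4661 -0.0069  0.11  ]
(315, 135) [0.4668 0.029  0.11  ]
(315, 210) [0.54   0.0294 0.11  ]
(276, 210) [ 0.5393 -0.009   0.11  ]
(296, 235) [0.5663 0.0104 0.11  ]
seam x(y)= [0.01370425 0.56566646] res 0.00028527251116317493
hinge 0.5658185209568206 0.011095870967261046 yaw -0.01370338770735932
80 [301.9 275.9] [251.1 198. ]
90 [301.7 303.2] [251.  191.5]
95 [301.6 315.4] [251.  188.3]
100 [301.4 326.3] [251.  185.1]
105 [301.2 336. ] [251.1 182.1]
110 [300.9 344.2] [251.2 179.1]
120 [300.3 356.5] [251.4 173.8]
```

View pics/c2.png

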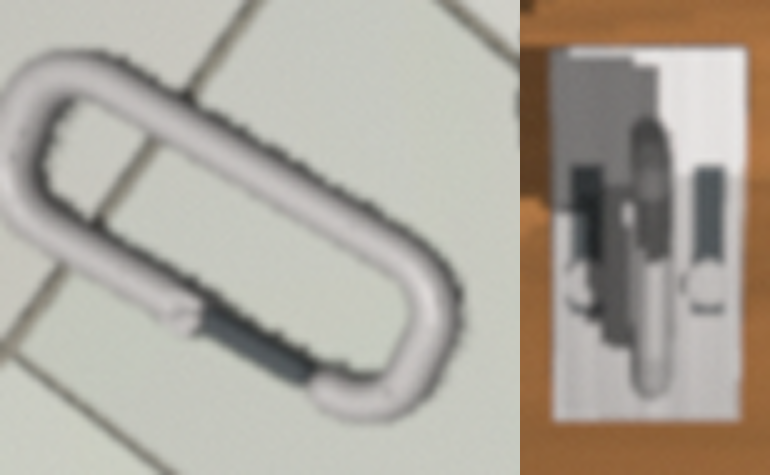

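Both views agree that the strap is at about 121°. The crop shows hook A with its gate at crop (205,315) to (315,375), and the staple bow from (650,125) to (650,390), near the middle of its slots. I'm folding the strap now.

```bash
python3 - <<'E'
from h import *
yaw=-.0137;H=np.array([.5655,.008,.114]);ex=np.array([np.cos(yaw),np.sin(yaw),0]);ez=np.array([0,0,1.])
q=down(yaw-np.pi/2)
def tcp(th,r,back=0,up=0):
    th=np.radians(th);c=H+r*(-np.cos(th)*ex+np.sin(th)*ez)   # corner
    return c+(.011+back)*ex+(.014+up)*ez
move_gripper(0)
move_ptp(tcp(123,.10,.025,.06),q)
move_linear(tcp(123,.10,.025,0),feed=.2)
f0=np.array(observe()["force"])
for th,r in[(105,.1),(90,.1),(70,.105),(50,.11),(32,.118),(18,.122),(6,.124)]:
    move_linear(tcp(th,r),feed=.2);s=observe();print(th,s["t"].round(2),(s["force"]-f0).round(2))
p=tcp(0,.124,0,.008)
f0=np.array(observe()["force"])
for k in range(16):
    p=p-[0,0,.0015];move_linear(p,feed=.05);f=np.array(observe()["force"])-f0
    if f[2]>7: break
print("press",p[2]-.014,f.round(2),observe()["tcp_pos"],observe()["t"])
move_linear(p+[0,0,.12],feed=.3)
cv2.imwrite("pics/top1.png",capture("top"))
print(observe()["t"])
E
```

```text
Traceback (most recent call last):
AttributeError: 'float' object has no attribute 'round'
```

```bash
python3 - <<'E'
from h import *
yaw=-.0137;H=np.array([.5655,.008,.114]);ex=np.array([np.cos(yaw),np.sin(yaw),0]);ez=np.array([0,0,1.])
def tcp(th,r,back=0,up=0):
    th=np.radians(th);c=H+r*(-np.cos(th)*ex+np.sin(th)*ez)
    return c+(.011+back)*ex+(.014+up)*ez
F=lambda:np.array(observe()["force"])
f0=F();print(observe()["t"],f0)
for th,r in[(90,.1),(70,.105),(50,.11),(32,.118),(18,.122),(6,.124)]:
    move_linear(tcp(th,r),feed=.2);print(th,(F()-f0).round(2))
p=tcp(0,.124,0,.008)
for k in range(16):
    p=p-[0,0,.0015];move_linear(p,feed=.05);f=F()-f0
    if f[2]>7: break
print("press",p[2]-.014,f.round(2),observe()["tcp_pos"],observe()["t"])
move_linear(p+[0,0,.12],feed=.3)
cv2.imwrite("pics/top1.png",capture("top"))
# view of the hook
q=down(-.66);move_ptp([.45,-.30,.22],q)
s=observe();cv2.imwrite("pics/w2.png",capture("wrist"));np.save("w2.npy",s,allow_pickle=True)
print(s["t"],s["tcp_pos"],s["joints"])
E
```

```text
6.9833 [-0.20963923  1.65148726  0.03234167]
90 [-0.07 -1.72 -0.34]
70 [ 1.02 -1.77 -0.02]
50 [ 0.62 -1.33 -0.12]
32 [-0.37 -1.65  0.41]
18 [ 0.12 -2.    0.53]
6 [ 0.14 -1.66 -0.1 ]
press 0.1145 [-3.22 -0.97  8.67] [0.45282743 0.00950549 0.13001476] 10.1333
12.1667 [ 0.45003703 -0.29955014  0.21965555] [-2.15368898e-01 -1.19180528e-01 -1.16424375e-01 -1.40063276e-04
 -1.57413579e+00  2.69684603e+00]
```

View pics/w2.png

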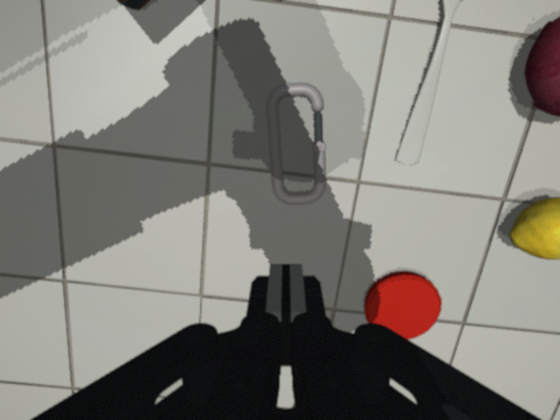

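The wrist view shows hook A from (268,84) to (327,203). Its nose end is up, and the dark gate is on the right at about (318,127), as expected. I'll segment it by hue to get its pose.

```bash
cat > hk.py <<'E'
from h import *
def hookpose(f,s,roi,z=.0055):
    im=cv2.imread(f);lab=cv2.cvtColor(cv2.GaussianBlur(im,(3,3),0),cv2.COLOR_BGR2LAB).astype(int)
    x0,y0,x1,y1=roi;a=lab[y0:y1,x0:x1,1];m=(a>np.median(a)+2).astype(np.uint8)
    n,l,st,_=cv2.connectedComponentsWithStats(m,connectivity=8)
    k=[i for i in range(1,n) if st[i,4]>60];m=np.isin(l,k)
    P=np.argwhere(m)[:,::-1]+[x0,y0]
    W=np.array([onz("wrist",p,z,s)[:2] for p in P]).astype(np.float32)
    r=cv2.minAreaRect(W*1000);return r,cv2.boxPoints(r),[st[i].tolist() for i in k],m
E
python3 - <<'E'
from hk import *
s=np.load("w2.npy",allow_pickle=True).item()
r,b,st,m=hookpose("pics/w2.png",s,(245,65,350,220));print(r,st);print(b.round(1))
for uv in[(298,84),(298,203),(268,130),(327,150),(318,110),(320,146)]:print(uv,onz("wrist",uv,.0055,s).round(4))
for r_ in m[::6,::3]: print("".join("#" if v else "." for v in r_))
E
```

```text
Traceback (most recent call last):
  File "hk.py", line 9, in hookpose
    r=cv2.minAreaRect(W*1000);return r,cv2.boxPoints(r),[st[i].tolist() for i in k],m
cv2.error: OpenCV(4.12.0) /io/opencv/modules/imgproc/src/convhull.cpp:143: error: (-215:Assertion failed) total >= 0 && (depth == CV_32F || depth == CV_32S) in function 'convexHull'
```

```bash
python3 - <<'E'
from h import *
s=np.load("w2.npy",allow_pickle=True).item()
im=cv2.imread("pics/w2.png")
for r in(100,170,190): print(r,[tuple(im[r,c].tolist()) for c in range(258,336,2)])
for uv in[(298,84),(298,203),(268,130),(327,150),(318,110),(320,146)]:print(uv,onz("wrist",uv,.0055,s).round(4))
c=im[74:214,240:360];cv2.imwrite("pics/c3.png",cv2.resize(cv2.convertScaleAbs(c,alpha=1.3),None,fx=4.2,fy=4.2,interpolation=cv2.INTER_CUBIC))
E
```

```text
100 [(70, 72, 71), (71, 74, 73), (71, 74, 73), (72, 75, 74), (68, 70, 71), (64, 64, 66), (69, 69, 71), (71, 71, 72), (71, 72, 73), (66, 66, 68), (63, 63, 63), (60, 63, 62), (71, 72, 71), (71, 75, 73), (71, 75, 73), (70, 73, 71), (71, 74, 72), (73, 77, 76), (124, 131, 129), (150, 157, 155), (151, 158, 156), (151, 159, 155), (150, 159, 156), (151, 159, 156), (146, 154, 151), (109, 115, 113), (87, 89, 90), (116, 117, 119), (136, 138, 140), (152, 154, 157), (146, 147, 151), (129, 131, 133), (111, 114, 116), (143, 149, 148), (150, 156, 154), (148, 155, 153), (149, 156, 155), (150, 156, 156), (147, 156, 154)]
170 [(62, 67, 69), (60, 66, 67), (61, 67, 69), (63, 69, 71), (62, 69, 69), (65, 72, 73), (63, 67, 68), (63, 64, 65), (68, 69, 71), (69, 70, 71), (70, 71, 72), (64, 66, 67), (60, 61, 62), (66, 69, 68), (66, 69, 69), (67, 70, 70), (71, 74, 72), (70, 74, 73), (72, 74, 74), (71, 74, 73), (69, 73, 72), (70, 73, 73), (71, 75, 74), (72, 74, 74), (70, 73, 73), (71, 74, 73), (70, 74, 72), (72, 75, 75), (64, 65, 65), (66, 66, 66), (68, 68, 70), (68, 69, 71), (82, 83, 85), (104, 106, 107), (138,
[... 189 characters left out ...]
00, 105, 105), (94, 97, 98), (82, 83, 84), (94, 94, 97), (98, 99, 101), (94, 95, 98), (86, 86, 88), (74, 75, 76), (73, 76, 76), (88, 93, 92), (85, 89, 88), (92, 97, 96), (94, 100, 99), (93, 98, 97), (94, 98, 98), (85, 90, 89), (89, 94, 93), (91, 96, 96), (81, 86, 86), (81, 85, 85), (78, 81, 81), (70, 73, 74), (80, 82, 82), (91, 91, 93), (99, 100, 102), (96, 96, 99), (88, 89, 91), (89, 91, 93), (99, 103, 103), (98, 103, 102), (112, 117, 118), (169, 176, 176), (178, 183, 185)]
(298, 84) [ 0.5068 -0.2435  0.0055]
(298, 203) [ 0.441  -0.3302  0.0055]
(268, 130) [ 0.4616 -0.2584  0.0055]
(327, 150) [ 0.493  -0.3057  0.0055]
(318, 110) [ 0.5075 -0.2719  0.0055]
(320, 146) [ 0.4901 -0.2988  0.0055]
```

View pics/c3.png

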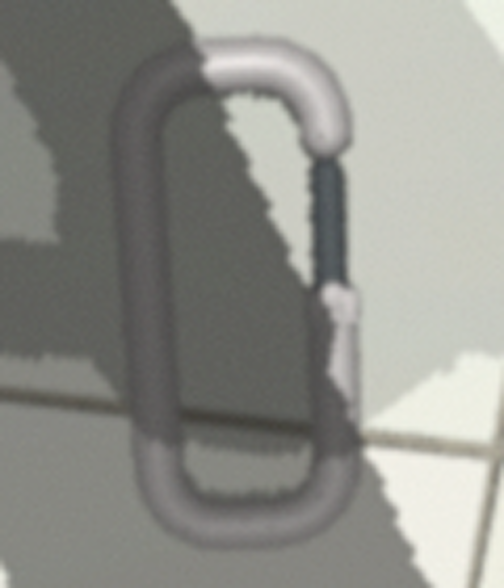

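The crop shows the spine centre line from (137,140) to (158,450) and the gate-side centre line from (328,140) to (336,450). The nose end is at (240,38) and the hinge end at (250,547).

```bash
python3 - <<'E'
from h import *
s=np.load("w2.npy",allow_pickle=True).item()
w=lambda x,y:onz("wrist",(240+x/4.2,74+y/4.2),.0055,s)[:2]
a,b,c,d,n,h=[w(*p) for p in[(137,140),(158,450),(328,140),(336,450),(240,38),(250,547)]]
for v in(a-b,c-d,n-h): print(np.linalg.norm(v).round(4),np.arctan2(v[1],v[0])-np.pi/2)
print("width",np.linalg.norm(a-c),np.linalg.norm(b-d),"mid sides",(a+b+c+d)/4,"centre",(n+h)/2)
print(w(328,290),w(328,160))
print("fin gap check: fingertip px",proj("wrist",s["tcp_pos"]-np.array([0,0,.014]),s))
E
```

```text
0.0676 -0.6014765976036426
0.0675 -0.6057831006553298
0.1108 -0.629627221144933
width 0.040234647915154964 0.03994288882842553 mid sides [ 0.47388989 -0.28554555] centre [ 0.47403349 -0.28725799]
[ 0.49028634 -0.29555075] [ 0.50652452 -0.27338963]
fin gap check: fingertip px [285.91980162 282.9539173 ]
```

```bash
python3 - <<'E'
from h import *
F=lambda:np.array(observe()["force"])
yaw=-.605;g=np.array([.4617,-.3053]);q=down(yaw)
move_gripper(.7)
move_ptp([*g,.06],q);move_linear([*g,.032],feed=.15)
f0=F();z=.032
while z>.012:
    z-=.002;move_linear([*g,z],feed=.06);f=F()-f0
    if f[2]>3: break
print("touch",z,f.round(2),observe()["tcp_pos"],observe()["t"])
if f[2]>3: z+=.003;move_linear([*g,z],feed=.05)
move_gripper(0)
s=observe();print("w",s["width"],s["grasp_force"],(F()-f0).round(2),s["t"])
move_linear([*g,.10],feed=.25)
s=observe();print("w",s["width"],s["grasp_force"],s["tcp_pos"],(F()-f0).round(2))
cv2.imwrite("pics/w3.png",capture("wrist"));np.save("w3.npy",s,allow_pickle=True)
E
```

```text
touch 0.011999999999999986 [ 0.55 -0.25 -0.58] [ 0.46159566 -0.30524523  0.0118122 ] 16.3333
w 0.5677473290791397 62.01262911170488 [-0.13  0.39  2.  ] 16.5917
w 0.5648154541242654 62.02317906136159 [ 0.46180755 -0.30505946  0.10025334] [ 0.08  0.71 -4.17]
```

View pics/w3.png

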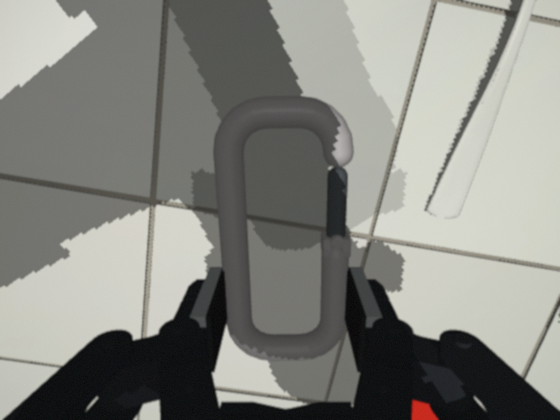

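The hook is held straight between the jaws: nose end at (280,97), hinge end at (290,357), gate shut at (337,200). Next I'll take a view with both hook and staple visible.

```bash
python3 - <<'E'
from h import *
s=np.load("w3.npy",allow_pickle=True).item()
A=q2R(s["orientation"])
zc=s["tcp_pos"][2]-.0063
for n,uv in dict(nose=(280,97),hinge=(290,357),L1=(229,150),L2=(236,300),R2=(335,300),R1=(338,158),ghinge=(336,238)).items():
    X=onz("wrist",uv,zc,s);print(n,(A.T@(X-s["tcp_pos"])).round(4))
yaw=-.0137
move_linear([.4618,-.305,.20],feed=.3)
move_ptp([.46,-.10,.22],down(yaw))
pause(.3)
s=observe();cv2.imwrite("pics/w4.png",capture("wrist"));np.save("w4.npy",s,allow_pickle=True)
print(s["t"],s["tcp_pos"],s["joints"].round(2),s["force"])
E
```

```text
nose [ 0.0774 -0.002   0.0064]
hinge [-0.0324  0.0018  0.0063]
L1 [ 0.059  -0.0206  0.0064]
L2 [-0.0035 -0.0207  0.0063]
R2 [-0.0035  0.0204  0.0063]
R1 [0.056  0.019  0.0064]
ghinge [0.0244 0.0196 0.0063]
18.7583 [ 0.4599422  -0.10074977  0.21963573] [ 0.21 -0.31 -0.28  0.   -1.6   2.91] [ 0.46428047  0.27837786 -1.37729733]
```

View pics/w4.png

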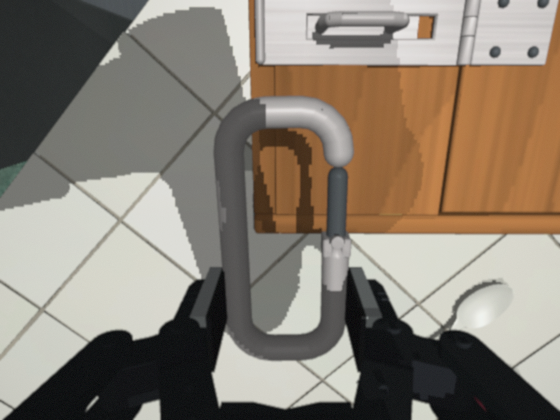

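The strap lies flat with the staple through its slot. The slot spans cols 307 to 438 and the strap's near edge is at row 66. The staple bow spans cols 316 to 410 at row 20. The hook's nose is at (340,160), with the gate shut. Now I'll measure the staple.

```bash
python3 - <<'E'
from h import *
s=np.load("w4.npy",allow_pickle=True).item()
w=lambda u,v,z:onz("wrist",(u,v),z,s).round(4)
print("tip,hinge",w(257,66,.114),w(465,66,.114)); print("slot",w(307,38,.114),w(438,38,.114),w(370,14,.114))
for z in(.135,.143):print("bow",z,w(316,20,z),w(410,20,z))
im=cv2.imread("pics/w4.png");g=cv2.cvtColor(im,cv2.COLOR_BGR2GRAY)
for r in(12,20,26,32,38,44):print(r,g[r,300:445:3].tolist())
E
```

```text
tip,hinge [ 0.4447 -0.0101  0.114 ] [ 0.5663 -0.012   0.114 ]
slot [0.4739 0.0045 0.114 ] [0.5488 0.0033 0.114 ] [0.5092 0.0163 0.114 ]
bow 0.135 [0.4774 0.0109 0.135 ] [0.5256 0.0101 0.135 ]
bow 0.143 [0.4768 0.0098 0.143 ] [0.5232 0.0091 0.143 ]
12 [215, 215, 200, 189, 188, 189, 189, 189, 186, 174, 160, 153, 152, 150, 139, 141, 141, 140, 140, 145, 157, 156, 156, 157, 156, 156, 156, 155, 154, 155, 154, 156, 159, 160, 171, 201, 202, 202, 201, 202, 199, 198, 197, 198, 200, 199, 207, 209, 210]
20 [218, 219, 168, 216, 215, 214, 115, 98, 100, 141, 146, 149, 148, 146, 156, 159, 160, 158, 158, 159, 159, 159, 159, 158, 159, 159, 158, 159, 159, 159, 159, 157, 152, 153, 155, 155, 137, 226, 227, 221, 132, 124, 126, 127, 88, 129, 203, 207, 207]
26 [218, 218, 174, 220, 220, 119, 63, 67, 65, 70, 102, 112, 127, 139, 142, 142, 143, 143, 143, 141, 142, 142, 141, 140, 140, 139, 139, 140, 96, 72, 73, 73, 77, 79, 80, 100, 219, 227, 227, 214, 127, 127, 126, 129, 68, 157, 214, 213, 212]
32 [214, 216, 174, 219, 165, 105, 67, 71, 165, 218, 217, 218, 217, 217, 216, 216, 216, 216, 214, 216, 214, 213, 212, 211, 210, 209, 209, 203, 94, 66, 63, 114, 207, 227, 228, 228, 226, 226, 225, 170, 127, 127, 127, 119, 79, 184, 217, 214, 215]
38 [216, 216, 178, 189, 139, 87, 87, 88, 89, 87, 86, 87, 87, 88, 88, 88, 88, 90, 88, 89, 89, 88, 88, 87, 87, 86, 85, 85, 87, 87, 88, 164, 206, 206, 207, 206, 204, 203, 202, 158, 133, 133, 133, 136, 143, 203, 215, 214, 212]
44 [211, 211, 213, 212, 210, 197, 142, 143, 142, 142, 106, 88, 87, 88, 87, 87, 87, 87, 87, 87, 86, 86, 87, 86, 86, 88, 86, 84, 159, 176, 179, 191, 191, 219, 219, 219, 218, 219, 217, 217, 217, 216, 216, 214, 216, 212, 213, 212, 211]
```

```bash
cat > c.py <<'E'
from h import *
Y=-.0367;Z=.1303
def F(n=3):
    a=[]
    for _ in range(n): a.append(observe()["force"]); pause(.01)
    return np.mean(a,0)
E
python3 - <<'E'
from c import *
move_ptp([.436,Y,.20],down(-.0137));move_linear([.436,Y,.145],feed=.15)
pause(.2);f0=F(8)
move_linear([.436,Y,Z],feed=.05);f=F(5)-f0;print("low",f.round(2),observe()["t"])
if abs(f[2])<3:
    f0=F(8);np.save("f0.npy",f0);x=.436;log=[];pk=0
    while x<.512:
        r=-(F(2)-f0)[0];log.append((round(x*1e3,1),round(r,1)));pk=max(pk,r)
        if r>9.5 or (pk>3 and r<1.0 and x>.485): break
        x+=.002 if x<.448 else (.001 if r<6 else .0005)
        move_linear([x,Y,Z],feed=.05)
    print(log);s=observe();print(s["tcp_pos"],s["t"],(s["force"]-f0).round(2))
    cv2.imwrite("pics/w5.png",capture("wrist"));np.save("w5.npy",s,allow_pickle=True)
E
```

```text
low [ 0.2  -0.11 -0.04] 20.4583
[(436.0, np.float64(0.1)), (438.0, np.float64(-0.1)), (440.0, np.float64(0.3)), (442.0, np.float64(0.3)), (444.0, np.float64(0.1)), (446.0, np.float64(0.6)), (448.0, np.float64(-0.3)), (449.0, np.float64(0.3)), (450.0, np.float64(0.2)), (451.0, np.float64(0.2)), (452.0, np.float64(-0.4)), (453.0, np.float64(-0.2)), (454.0, np.float64(0.2)), (455.0, np.float64(1.5)), (456.0, np.float64(2.1)), (457.0, np.float64(2.4)), (458.0, np.float64(2.0)), (459.0, np.float64(2.1)), (460.0, np.float64(2.7)), (461.0, np.float64(1.6)), (462.0, np.float64(3.1)), (463.0, np.float64(2.7)), (464.0, np.float64(3.4)), (465.0, np.float64(2.9)), (466.0, np.float64(2.8)), (467.0, np.float64(3.7)), (468.0, np.float64(3.6)), (469.0, np.float64(3.4)), (470.0, np.float64(3.4)), (471.0, np.float64(3.6)), (472.0, np.float64(2.7)), (473.0, np.float64(2.0)), (474.0, np.float64(3.2)), (475.0, np.float64(2.2)), (476.0, np.float64(1.9)), (477.0, np.float64(1.5)), (478.0, np.float64(0.3)), (479.0, np.float64(-0.0)), (480.0, np.float64(-0.7)), (481.0, np.float64(-1.3)), (482.0, np.float64(-0.3)), (483.0, np.float64(0.5)), (484.0, np.float64(-0.1)), (485.0, np.float64(0.8))]
[ 0.48502507 -0.03667792  0.13024778] 32.0083 [ 0.23  0.59 -0.91]
```

```bash
python3 - <<'E'
from c import *
f0=np.load("f0.npy");x=.485;log=[]
while x<.4893:
    x+=.0007;move_linear([x,Y,Z],feed=.05);r=(F(3)-f0);log.append((round(x*1e3,1),r.round(1).tolist()))
    if r[0]<-5: break
print(log);s=observe();print(s["tcp_pos"],s["t"])
im=capture("wrist");cv2.imwrite("pics/w6.png",im)
cv2.imwrite("pics/w6c.png",cv2.resize(im[60:300,200:420],None,fx=2.5,fy=2.5,interpolation=cv2.INTER_CUBIC))
E
```

```text
[(485.7, [0.3, 0.2, -0.1]), (486.4, [-1.0, 0.4, 0.2]), (487.1, [0.2, -0.3, 0.4]), (487.8, [-0.5, 0.1, -0.0]), (488.5, [0.1, 0.3, 0.1]), (489.2, [-0.1, 0.2, -0.8]), (489.9, [-0.2, 0.1, 0.6])]
[ 0.4899029  -0.0367101   0.13029117] 33.9833
```

View pics/w6c.png

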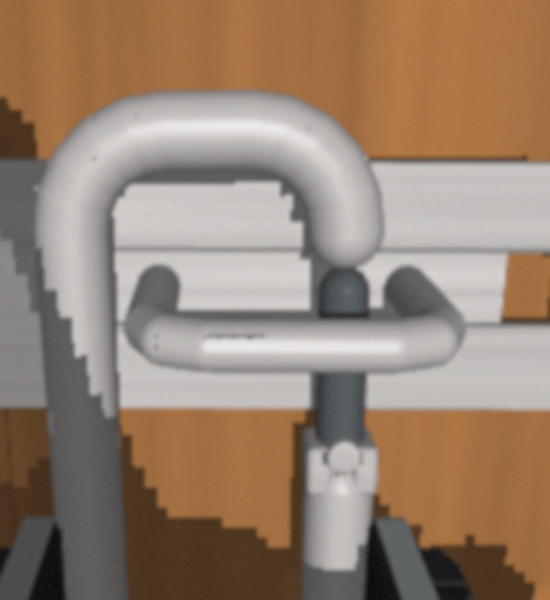

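The gate (340,350) is shut against the nose, with the near leg (160,285) inside the loop and the far leg (405,280) outside. Now tugging back.

```bash
python3 - <<'E'
from c import *
f0=np.load("f0.npy");x=.473;log=[];move_linear([x,Y,Z],feed=.06);f=F(4)-f0;print(f.round(2))
while x>.44 and f[0]<9.3:
    x-=.001 if f[0]<2 else (.0005 if f[0]<6 else .0003)
    move_linear([x,Y,Z],feed=.03);f=F(3)-f0;log.append((round(x*1e3,1),round(f[0],1)))
print(log)
for _ in range(6): pause(.08);print((F(2)-f0).round(1),end=" ")
s=observe();print(s["tcp_pos"],s["t"])
E
```

```text
[-0.29  0.06 -0.05]
[(472.0, np.float64(0.4)), (471.0, np.float64(0.1)), (470.0, np.float64(-0.0)), (469.0, np.float64(0.2)), (468.0, np.float64(3.0)), (467.5, np.float64(4.0)), (467.0, np.float64(4.5)), (466.5, np.float64(4.4)), (466.0, np.float64(5.8)), (465.5, np.float64(7.0)), (465.2, np.float64(8.3)), (464.9, np.float64(9.1)), (464.6, np.float64(10.1))]
[10.3  0.1 -2.1] [ 9.7 -0.6 -1.6] [ 9.4 -0.2 -2.8] [ 9.8 -0.4 -1.8] [10.4  0.1 -2. ] [10.   0.1 -2.4] [ 0.46590132 -0.03657638  0.13082385] 38.675
```

Held about 10 N against the stop for 0.5 s. Next I'll relax, lower, release and back off.

```bash
python3 - <<'E'
from c import *
x=.4715;move_linear([x,Y,Z],feed=.05);pause(.2);f0=F(6);z=Z
while z>.1235:
    z-=.0007;move_linear([x,Y,z],feed=.04);f=F(3)-f0
    if f[2]>2: break
print("down",z,f.round(2))
move_gripper(.72);pause(.2)
print("open",observe()["tcp_pos"],(F(4)-f0).round(2),observe()["width"])
move_linear([x,Y,.22],feed=.15)
move_linear([x-.0,Y-.08,.22],feed=.25);pause(.2)
s=observe();im=capture("wrist");cv2.imwrite("pics/w7.png",im);np.save("w7.npy",s,allow_pickle=True);print(s["t"],s["tcp_pos"])
cv2.imwrite("pics/top2.png",capture("top"))
g=cv2.cvtColor(im,cv2.COLOR_BGR2GRAY)
# expected pixels: leg, hook parts
C=np.array([x,-.0142,.119])
for n,d in dict(nose_end=(0,.05),hinge_end=(0,-.05),gate=(.02,.012),spine=(-.02,0)).items():
    p=proj("wrist",C+[d[0],d[1],0],s);print(n,p.round(0))
E
```

```text
down 0.12609999999999996 [ 1.14 -0.22  3.45]
open [ 0.47137896 -0.03671463  0.12592871] [ 0.07 -0.04  1.06] 0.7153441456026951
42.825 [ 0.47146639 -0.11607491  0.2196346 ]
nose_end [282. -60.]
hinge_end [284. 134.]
gate [319.  20.]
spine [248.  45.]
```

The picture allowance is used up, so I'll check the released hook numerically against the wood. The fitted sides should sit where expected, with a dark, straight gate between them.

```bash
python3 - <<'E'
from c import *
s=observe();yw=-.0137
move_linear([.4715,-.085,.24],feed=.2);pause(.2);s=observe();im=capture("wrist");cv2.imwrite("pics/w8.png",im)
hsv=cv2.cvtColor(im,cv2.COLOR_BGR2HSV);S,V=hsv[...,1].astype(int),hsv[...,2].astype(int)
P=lambda y:[proj("wrist",[.4715+dx,y,.117],s).round(0).tolist() for dx in(-.02,.02)]
for y in(-.065,-.05,-.035,-.022,-.005):
    a,b=P(y);r=int(round((a[1]+b[1])/2))
    if 0<=r<420:
        c0=int(a[0])-30;c1=int(b[0])+30;row=S[r,c0:c1]<70
        runs=np.flatnonzero(np.diff(np.r_[0,row.astype(int),0])).reshape(-1,2)+c0
        print(y,"exp",a,b,"runs",runs.tolist(),"x:",[onz("wrist",((u+v-1)/2,r),.117,s)[0].round(4) for u,v in runs])
col=int(P(-.065)[0][0]+P(-.065)[1][0])//2
rr=np.flatnonzero(S[:300,col]<70);r0=rr[(rr>P(-.06)[0][1]-20)&(rr<P(-.09)[0][1])];print("hinge end rows",r0.min(),r0.max(),"y:",onz("wrist",(col,r0.max()),.115,s)[1])
# gate: dark bluish bar
for y in(-.010,-.004,.0,.004,.014,.02):
    p=proj("wrist",[.4915,y,.119],s);r=int(p[1])
    if 0<=r<420:
        c=int(p[0]);print("gate y",y,p.round(0),V[r,c-18:c+19:3].tolist(),S[r,c-18:c+19:3].tolist())
# bystanders: top before/after
a=cv2.imread("pics/top0.png").astype(int);b=cv2.imread("pics/top2.png").astype(int)
d=(np.abs(a-b).max(2)>60).astype(np.uint8);n,l,st,c=cv2.connectedComponentsWithStats(d)
print([(c[i].round(0).tolist(),int(st[i,4])) for i in range(1,n) if st[i,4]>25])
print(observe()["t"])
E
```

```text
-0.065 exp [256.0, 176.0] [315.0, 175.0] runs [[226, 241], [259, 313]] x: [np.float64(0.4354), np.float64(0.4715)]
-0.05 exp [256.0, 155.0] [315.0, 154.0] runs [[226, 239], [248, 265], [307, 324]] x: [np.float64(0.4357), np.float64(0.4518), np.float64(0.4916)]
-0.035 exp [255.0, 132.0] [315.0, 131.0] runs [[225, 239], [248, 264], [308, 324]] x: [np.float64(0.4362), np.float64(0.4521), np.float64(0.4918)]
-0.022 exp [254.0, 112.0] [315.0, 111.0] runs [[224, 238], [247, 263], [308, 325]] x: [np.float64(0.4363), np.float64(0.452), np.float64(0.4919)]
-0.005 exp [253.0, 84.0] [316.0, 83.0] runs [[223, 237], [242, 346]] x: [np.float64(0.4368), np.float64(0.4774)]
hinge end rows 167 182 y: -0.06993175769199261
gate y -0.01 [316.  92.] [144, 144, 156, 158, 152, 57, 73, 84, 67, 148, 154, 155, 153] [46, 46, 42, 39, 35, 13, 17, 15, 19, 40, 40, 39, 38]
gate y -0.004 [316.  82.] [186, 186, 187, 185, 185, 61, 73, 80, 69, 169, 183, 183, 182] [7, 7, 5, 6, 8, 8, 21, 26, 18, 8, 8, 8, 7]
gate y 0.0 [316.  75.] [185, 184, 184, 182, 86, 54, 72, 79, 68, 83, 88, 90, 89] [7, 7, 8, 7, 6, 9, 25, 19, 26, 6, 6
[... 173 characters left out ...]
, 137, 132, 132, 141, 140, 142, 133, 144, 144] [8, 9, 4, 6, 6, 8, 6, 7, 9, 11, 8, 7, 5]
gate y 0.02 [316.  40.] [200, 201, 199, 197, 90, 124, 145, 160, 147, 123, 183, 194, 195] [8, 8, 6, 6, 6, 6, 7, 6, 7, 6, 7, 8, 8]
[([251.0, 174.0], 41), ([259.0, 188.0], 134), ([298.0, 198.0], 34), ([285.0, 211.0], 431), ([297.0, 231.0], 1035), ([246.0, 212.0], 652), ([216.0, 236.0], 2131), ([274.0, 264.0], 386), ([204.0, 301.0], 30), ([208.0, 323.0], 26), ([232.0, 334.0], 1040), ([289.0, 322.0], 333), ([33.0, 344.0], 1902), ([298.0, 334.0], 32), ([240.0, 386.0], 514), ([289.0, 380.0], 52), ([9.0, 386.0], 37), ([275.0, 397.0], 162), ([142.0, 412.0], 213), ([274.0, 410.0], 39), ([285.0, 413.0], 31)]
43.5083
```

```bash
python3 -c "
from station import *
print(job_done(), observe()['t'])"
```

```text
the job is handed in; nothing more can be done
the job is handed in; nothing more can be done
```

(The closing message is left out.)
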